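Tighten the ratchet clamp on the forming block

TASK

Two small ratchet clamps are screwed to boards on the jeweller's bench; one is empty and the other has a grooved wooden forming block lying loose between its jaws. Squeeze that clamp's trigger against its handle, letting it spring back each time, again and again until the sliding jaw has the block gripped firmly between both jaws, then let go. Work the jaw by the trigger only, do not push it by hand.

Things in the scene. Friction and masses are not known exactly. Their poses are not given: they have to be found in the camera images.
- squeeze (a point): Squeeze point of the loaded clamp, 122 mm above the bench: close the fingers along its level x axis (handle towards jaws), centred here, from above. Black fixed handle: rear face at x -12 mm. Steel trigger's front face: +29 mm let go, +13 squeezed home. So open 66 mm or more, close to about 25 mm, 12 to 25 N. Both are 22 to 26 mm wide and end 20 mm above; grey housing 60 mm below.
- clamp_trigger (a joint): Angle of that clamp's steel trigger, hinged at its foot in front of the fixed handle: 0 let go (a light spring returns it), 0.21 rad squeezed home. A full squeeze and full return draws the jaw in about 8 mm and it stays there. When the block is gripped the trigger stops short of home and the jaw moves no further; more squeezing does no harm.
- sliding_jaw: Its sliding jaw: upright steel plate, black pad, 50 mm wide, 46 tall, top 81 mm above the bench, on a toothed bar. Origin: on the pad's face, mid-width, 2 mm above the bed. x points away from the block; it closes along -x (towards the handle), up to 50 mm, and is stiff to push (12 N); the fixed jaw's rubber pad gives 2 to 4 mm. Play to take up: 20 to 38 mm in all, three to seven squeezes (the first may gain only 2 mm).
- block: Beech forming block with three grooves across its top, 50 mm (x, between the jaws) x 44 (y) x 39 tall, about 70 g, loose on the bed of the clamp to be tightened (the other clamp is empty). Origin: centre of its underside.
Not all that is in view belongs to the job. What is shaped like the block but pink is not meant.

How it is judged:
On the way:
1. the trigger is squeezed through most of its stroke (value of joint clamp_trigger above 0.12 rad), for 0.05 s.
At the end, for the whole second after the job is handed in: The trigger is let go (under 0.05 rad) and the sliding jaw still presses on the block with more than 4 N; the block stands upright and square between the jaws (within about 10 degrees), within 20 mm of the jaw's middle sideways, and at rest (contact force between sliding_jaw and block above 4 N and value of joint clamp_trigger below 0.05 rad and angle between the x axis of block and the x axis of sliding_jaw, either way round below 0.17 rad and angle between block's own z axis and vertical below 0.17 rad and x of block in the frame of sliding_jaw between -0.035 and -0.018 m and y of block in the frame of sliding_jaw between -0.02 and 0.02 m and linear speed of block below 0.02 m/s); the robot touches nothing.
It fails at once if the robot pushes the sliding jaw by hand (over 5 N) (contact force between any of the fingers, the arm and sliding_jaw above 5 N).
It also fails if it takes over 51 s, if anything falls off the work surface, if the arm or the gripper's body presses on something with over 40 N, if the wrist force passes 120 N, or if a joint passes its speed limit or range.

ROBOT

A 6-joint arm with a two-finger parallel gripper is mounted at the origin on the work surface. World frame = base frame: x ahead of the robot, y to its left, z up, the work surface at z = 0. Lengths are in m, angles in rad, forces in N, time in s.
With the tool pointing down it reaches from about 0.25 to 0.725 m from the base axis. Payload 4 kg.
Tool frame: the origin (TCP) lies at the very end of the fingers, on their centre line; the grasp point (between the pads) lies 19 mm behind it; x points along the fingers, y is the direction in which the jaws open and shut, and the axes are right-handed (so a half turn about x gives the same grasp; the last joint's range is limited). The gripper opens to 85 mm and grips with 20 to 120 N. Pads are 22 mm wide; open, the fingers measure 114 mm over their backs; the gripper's body (76 mm by 85 mm) begins 54 mm behind the grasp point. The pads swing forward as they close: fully open they stand 13 mm farther back than shut.
Start: joints at [-1.135, 0.241, 0.005, 1.335, 0, 1.571], TCP at [0.211, -0.453, 0.231] pointing down, gripper open.
Joint ranges: [-2.72, 2.72], [-1.05, 1.87], [-1.09, 1.28], [-1.99, 2.15], [-1.42, 1.44], [-3.14, 3.14]. Speed limits (rad/s): [2.79, 2.79, 3.14, 3.14, 3.14, 3.14].

INTERFACE

Orientations are given as a unit quaternion [x, y, z, w].
In Python, from workcell import get_obs, camera, job_done gives the robot as it stands. The module is installed in compiled form; this text tells all that it offers.
- The arm moves only by the tool arm_command, never from a script. Its argument "motion" is a list of rows, each an object of numbers: "x", "y", "z": the shift along the tool's x, y, z in m; "roll": the turn about the tool's x in rad; "fingers": the opening, from 0 (shut) to 1 (fully open). A call has 1 to 20 rows; each row shifts and turns the pose as measured when the row begins, along the tool's axes as they then stand; what a row does not reach is not made up. A row lasts 1/12 s, in which the tool goes at most 41.7 mm and 7.16 degrees, less where a joint would pass 70% of its speed; a pose out of reach is approached as far as the arm can. A call is refused whole if a number of a shift passes 0.0417 or a number of a turn 0.125, either way. A call with a gripper value outside its range is refused whole. The fingers move at their own pace and stop on an object; the grip force is fixed at half the most. Time passes only in rows, so rows that do not move let the fingers close. It gives the time, the measured TCP pose, the force and the opening at its end, in the units of the state.
- get_obs(): the state, without advancing time (a new reading comes with each control period).
- camera(name): name is "side" or "top" or "wrist"; returns a dict with "frame" (420x560x3 uint8, red, green, blue), "intrinsics" (3x3 intrinsics, pixels), "rvec" (rotation vector, rad) and "tvec" (3), from world to camera coordinates, as OpenCV has them. Camera axes: x right, y down, z forward; pixel columns grow to the right and rows downward; lengths in m; the calibration is good to about 2 mm. A picture is of the moment at which its call begins. There is no depth.
- job_done(): hands the job in, once; it reports no verdict.
The state is a dict: "clock": time; "joint_pos": joint angles; "joint_vel": joint speeds; "tau": joint torques, N m; "eef_pos": TCP position; "tool_rot": TCP orientation; "ft_force": force on the tool from outside, world axes, zero at the start; "ft_torque": the same for the moment, N m; "grip_width": finger opening in m.
Only numpy, scipy, OpenCV 4.12 (cv2) and the standard library are available. Lean on these libraries where they do the work, as an engineer would, in place of code of your own. Each camera call takes 0.05 s, during which the arm holds its last target.

## Working session

There is one attempt and no reset: what is moved stays moved. The work goes in short steps, Python scripts to look and compute and a tool call to move; the robot and the scene stay as the last step left them, time stands still between calls to the robot, and variables do not carry over. Pictures are saved under pics/ and viewed, and the job is handed in when it is done.

Besides the shell and the picture viewer there is one more tool, called after ">>>" by a JSON object that holds its "method" and its "body", one argument or row to a line. arm_command: Moves the arm, as the interface text tells. Its arguments: {"type":"object","properties":{"motion":{"type":"array","items":{"type":"object","properties":{"x":{"type":"number"},"y":{"type":"number"},"z":{"type":"number"},"roll":{"type":"number"},"fingers":{"type":"number"}}}}},"required":["motion"]}

```bash
mkdir -p pics
python3 - <<'E'
from workcell import *
import cv2,pickle
o=get_obs();print(o)
d={}
for n in("side","top","wrist"):
    c=camera(n);d[n]=c;cv2.imwrite(f"pics/{n}0.png",c["frame"][:,:,::-1])
    print(n,c["intrinsics"].tolist(),c["rvec"],c["tvec"])
pickle.dump(d,open("v0.pkl","wb"))
E
```

```text
{'clock': 0.0, 'joint_pos': array([-1.13501122e+00,  2.41371038e-01,  3.68987132e-03,  1.33519731e+00,
       -1.16868116e-05,  1.57076665e+00]), 'joint_vel': array([-1.33243839e-03, -1.50241352e-03,  4.16580354e-05,  5.93871715e-04,
       -4.17910180e-04,  7.97193588e-04]), 'tau': array([-4.31129547e-04, -3.72314179e+01,  2.52409887e+01,  1.70490006e-02,
       -9.70706992e-05, -1.01385558e-05]), 'eef_pos': array([ 0.21078449, -0.45268376,  0.2304208 ]), 'tool_rot': array([-0.69022157, -0.15358505,  0.69054789, -0.15214935]), 'ft_force': array([ 0.58830363, -0.49508161, -0.09547058]), 'ft_torque': array([-0.00881721,  0.03059157, -0.04763167]), 'grip_width': 0.08513222738517982}
side [[410.4655001384886, 0.0, 278.8502353949203], [0.0, 410.4655001384886, 198.06708913124285], [0.0, 0.0, 1.0]] [-0.06940557  2.90342464 -1.19372475] [0.53677713 0.13681854 0.88564873]
top [[478.7582106564398, 0.0, 282.3789953709597], [0.0, 478.7582106564398, 204.95843152372566], [0.0, 0.0, 1.0]] [ 2.19368816 -2.02341399  0.21978346] [-0.06778214  0.54769164  1.0029812 ]
wrist [[344.70545735317563, 0.0, 279.53012087317006], [0.0, 344.70545735317563, 209.912019088634], [0.0, 0.0, 1.0]] [-2.42988287  1.54753613  0.23760911] [-0.49865941 -0.03841597  0.38119773]
```

View pics/side0.png

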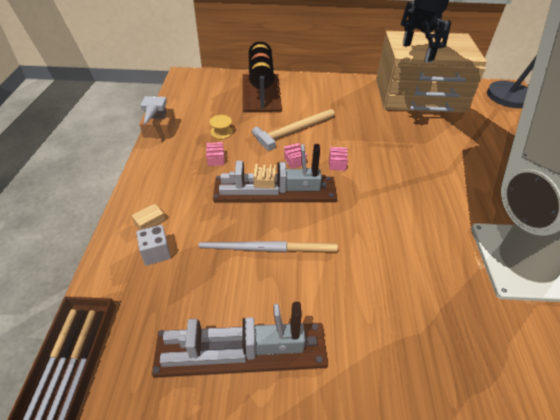

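View pics/top0.png

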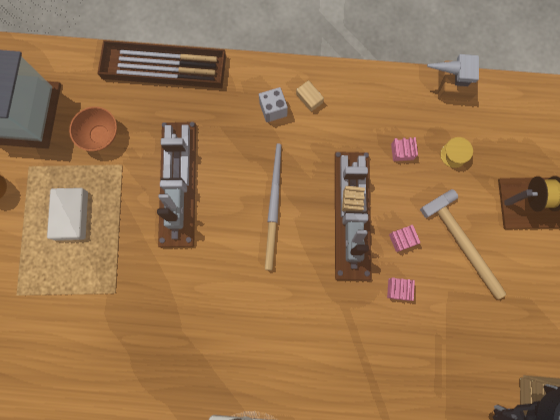

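View pics/wrist0.png

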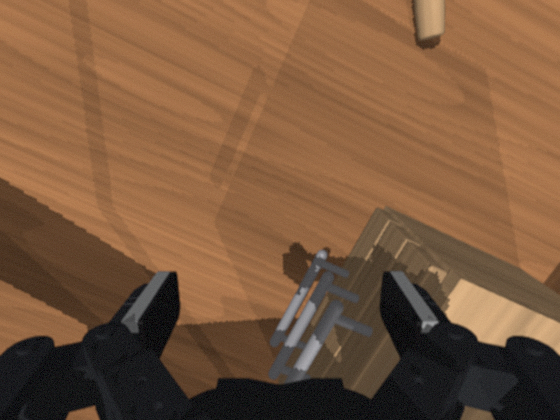

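The loaded clamp holds a beech block (top ~(354,198), side ~(265,177)). The clamp at top (177,185) / side (240,340) is empty. Pink blocks are decoys. I'll confirm this in enlarged crops.

Run:
```python
import cv2,numpy as np
t=cv2.imread("pics/top0.png")[140:290,310:400]; s=cv2.imread("pics/side0.png")[135:210,205:345]
t=cv2.resize(t,None,fx=4,fy=4,interpolation=cv2.INTER_CUBIC)[:600]; s=cv2.resize(s,None,fx=5,fy=5,interpolation=cv2.INTER_CUBIC)
cv2.imwrite("pics/tc.png",t);cv2.imwrite("pics/sc.png",s)
```

```text
(no output)
```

View pics/tc.png

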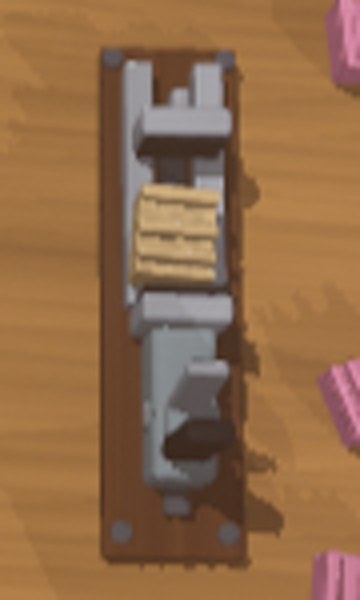

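View pics/sc.png

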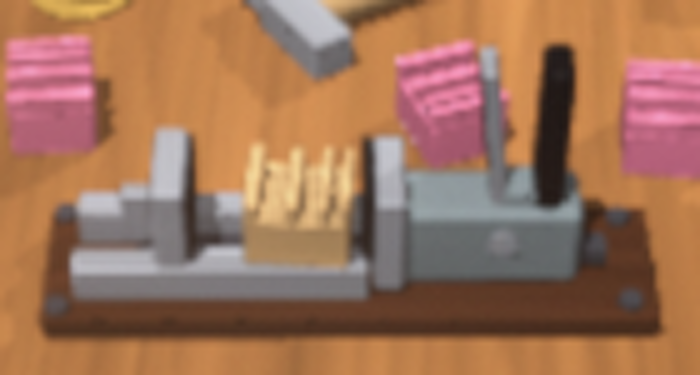

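The crops confirm it: only this clamp has the beech block. Its steel trigger tip is at top ~(362,232) and its black handle at top ~(364,249). Next, measuring.

```bash
cat > h.py <<'E'
import cv2,numpy as np,pickle
def P(c):
    R=cv2.Rodrigues(np.array(c["rvec"],float))[0];return R,np.array(c["tvec"],float).ravel(),np.array(c["intrinsics"])
def ray(c,uv):
    R,t,K=P(c);d=R.T@np.linalg.inv(K)@[uv[0],uv[1],1];return -R.T@t,d
def onz(c,uv,z):
    o,d=ray(c,uv);return o+d*(z-o[2])/d[2]
def tri(c1,u1,c2,u2):
    o1,d1=ray(c1,u1);o2,d2=ray(c2,u2);d1/=np.linalg.norm(d1);d2/=np.linalg.norm(d2)
    s=np.linalg.lstsq(np.c_[d1,-d2],o2-o1,rcond=None)[0];a=o1+s[0]*d1;b=o2+s[1]*d2
    return (a+b)/2,np.linalg.norm(a-b)
def proj(c,p):
    R,t,K=P(c);q=K@(R@np.array(p)+t);return q[:2]/q[2]
E
python3 - <<'E'
from h import *
np.set_printoptions(precision=4,suppress=True)
d=pickle.load(open("v0.pkl","rb"));T,S=d["top"],d["side"]
tc=lambda x,y:(310+x/4-.4,140+y/4-.4); sc=lambda x,y:(205+x/5-.4,135+y/5-.4)
print("cams",ray(T,(0,0))[0],ray(S,(0,0))[0])
for n,a in dict(fl=(112,58),fr=(226,58),nl=(120,532),nr=(228,532)).items(): print(n,onz(T,tc(*a),.016))
print("side screws",[onz(S,sc(*a),.016) for a in((65,213),(55,304),(617,217),(631,298))])
print("handle",tri(T,tc(222,435),S,sc(558,50)))
print("trig",tri(T,tc(213,370),S,sc(488,52)))
print("jaw top z81 corners",[onz(T,tc(*a),.081) for a in((147,108),(232,108),(147,137),(232,137))])
print("fixed jaw top",[onz(T,tc(*a),.081) for a in((145,296),(232,296),(145,325),(232,325))])
print("block",[onz(T,tc(*a),.065) for a in((145,185),(218,192),(135,270),(216,277))])
E
```

```text
cams [ 0.3312 -0.0342  1.0953] [0.5283 0.5472 0.716 ]
fl [ 0.6931 -0.143   0.016 ]
fr [ 0.6986 -0.2102  0.016 ]
nl [ 0.4163 -0.1631  0.016 ]
nr [ 0.4212 -0.2234  0.016 ]
side screws [array([ 0.7003, -0.2099,  0.016 ]), array([ 0.6957, -0.1453,  0.016 ]), array([ 0.4222, -0.2237,  0.016 ]), array([ 0.4179, -0.1657,  0.016 ])]
handle (array([ 0.4609, -0.1971,  0.1401]), np.float64(0.0042934155224932215))
trig (array([ 0.4929, -0.1906,  0.1424]), np.float64(0.004062580822172984))
jaw top z81 corners [array([ 0.6441, -0.1574,  0.081 ]), array([ 0.648 , -0.2041,  0.081 ]), array([ 0.6276, -0.1582,  0.081 ]), array([ 0.6314, -0.2048,  0.081 ])]
fixed jaw top [array([ 0.5386, -0.1618,  0.081 ]), array([ 0.5424, -0.2087,  0.081 ]), array([ 0.5227, -0.1626,  0.081 ]), array([ 0.5265, -0.2093,  0.081 ])]
block [array([ 0.6045, -0.1605,  0.065 ]), array([ 0.6038, -0.2011,  0.065 ]), array([ 0.5559, -0.1576,  0.065 ]), array([ 0.5556, -0.2022,  0.065 ])]
```

```bash
cat >> h.py <<'E'
from scipy.spatial.transform import Rotation as Ro
def plan(goal,yaw):
    from workcell import get_obs
    o=get_obs();R=Ro.from_quat(o["tool_rot"]).as_matrix();p=o["eef_pos"]
    a=np.array([np.cos(yaw),np.sin(yaw),0])
    print("t",round(o["clock"],2),"p",p.round(4),"toolx",R[:,0].round(3),"tooly",R[:,1].round(3),"toolz",R[:,2].round(3))
    b=a if a@R[:,1]>0 else -a
    r=np.arctan2(b@R[:,2],b@R[:,1])
    print("roll",r.round(3),"shift now-axes",(R.T@(np.array(goal)-p)).round(4),"f",o["ft_force"].round(1),"w",round(o["grip_width"],4),"q",o["joint_pos"].round(2))
    R2=R@Ro.from_rotvec([r,0,0]).as_matrix();print("shift after roll",(R2.T@(np.array(goal)-p)).round(4))
E
python3 -c "
from h import *
plan([.466,-.191,.25],np.radians(4.2))"
```

```text
t 0.15 p [ 0.2109 -0.4528  0.2306] toolx [-0.001  0.002 -1.   ] tooly [ 0.422 -0.907 -0.002] toolz [-0.907 -0.422  0.   ]
roll -1.208 shift now-axes [-0.0192 -0.1297 -0.3418] f [ 0.4 -0.3 -0.3] w 0.0855 q [-1.13  0.24  0.    1.34 -0.    1.57]
shift after roll [-0.0192  0.2736 -0.2425]
```

>>> {"method": "arm_command", "body": {
  "motion": [
    {"x":-0.01,"roll":-0.121},
    {"x":-0.01,"roll":-0.121},
    {"roll":-0.121},
    {"roll":-0.121},
    {"roll":-0.121},
    {"roll":-0.121},
    {"roll":-0.121},
    {"roll":-0.121},
    {"roll":-0.121},
    {"roll":-0.119},
    {"y":0.028,"z":-0.025},
    {"y":0.028,"z":-0.025},
    {"y":0.028,"z":-0.025},
    {"y":0.028,"z":-0.025},
    {"y":0.028,"z":-0.025},
    {"y":0.028,"z":-0.025},
    {"y":0.028,"z":-0.025},
    {"y":0.028,"z":-0.025},
    {"y":0.025,"z":-0.02},
    {"y":0.02,"z":-0.02}
  ]
}}

```text
schema error: expected keys x, y, z, roll, fingers
```

Run:
```python
from h import *
from workcell import *
plan([.466,-.191,.25],np.radians(4.2))
c=camera("wrist");pickle.dump(c,open("w1.pkl","wb"));cv2.imwrite("pics/w1.png",c["frame"][:,:,::-1])
```

```text
t 0.15 p [ 0.2109 -0.4528  0.2306] toolx [-0.001  0.002 -1.   ] tooly [ 0.422 -0.907 -0.002] toolz [-0.907 -0.422  0.   ]
roll -1.208 shift now-axes [-0.0192 -0.1297 -0.3418] f [ 0.4 -0.3 -0.3] w 0.0855 q [-1.13  0.24  0.    1.34 -0.    1.57]
shift after roll [-0.0192  0.2736 -0.2425]
```

View pics/w1.png

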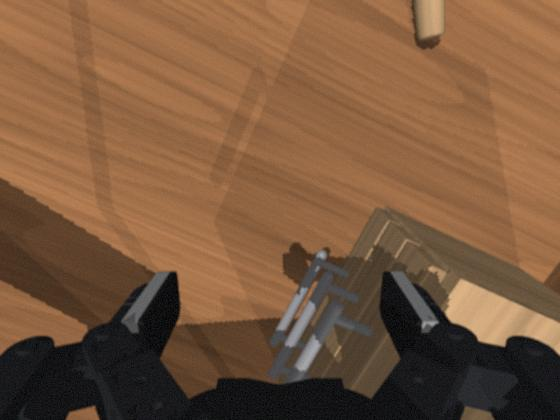

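All keys are required, so the call was refused. I'm sending it again with every key.

>>> {"method": "arm_command", "body": {
  "motion": [
    {"x":-0.01,"y":0,"z":0,"roll":-0.121,"fingers":1},
    {"x":-0.01,"y":0,"z":0,"roll":-0.121,"fingers":1},
    {"x":0,"y":0,"z":0,"roll":-0.121,"fingers":1},
    {"x":0,"y":0,"z":0,"roll":-0.121,"fingers":1},
    {"x":0,"y":0,"z":0,"roll":-0.121,"fingers":1},
    {"x":0,"y":0,"z":0,"roll":-0.121,"fingers":1},
    {"x":0,"y":0,"z":0,"roll":-0.121,"fingers":1},
    {"x":0,"y":0,"z":0,"roll":-0.121,"fingers":1},
    {"x":0,"y":0,"z":0,"roll":-0.121,"fingers":1},
    {"x":0,"y":0,"z":0,"roll":-0.121,"fingers":1},
    {"x":0,"y":0.028,"z":-0.025,"roll":0,"fingers":1},
    {"x":0,"y":0.028,"z":-0.025,"roll":0,"fingers":1},
    {"x":0,"y":0.028,"z":-0.025,"roll":0,"fingers":1},
    {"x":0,"y":0.028,"z":-0.025,"roll":0,"fingers":1},
    {"x":0,"y":0.028,"z":-0.025,"roll":0,"fingers":1},
    {"x":0,"y":0.028,"z":-0.025,"roll":0,"fingers":1},
    {"x":0,"y":0.028,"z":-0.025,"roll":0,"fingers":1},
    {"x":0,"y":0.028,"z":-0.025,"roll":0,"fingers":1},
    {"x":0,"y":0.025,"z":-0.02,"roll":0,"fingers":1},
    {"x":0,"y":0.02,"z":-0.02,"roll":0,"fingers":1}
  ]
}}

```text
clock: 1.87
eef_pos: [0.4549, -0.1755, 0.247]
tool_rot: [0.474, 0.529, -0.473, 0.522]
ft_force: [0.8, -0.9, -0.8]
grip_width: 0.0851
```

Run:
```python
from h import *
from workcell import *
plan([.466,-.191,.25],np.radians(4.2))
c=camera("wrist");pickle.dump(c,open("w1.pkl","wb"));cv2.imwrite("pics/w1.png",c["frame"][:,:,::-1])
```

```text
t 1.87 p [ 0.4549 -0.1755  0.247 ] toolx [-0.006  0.007 -1.   ] tooly [ 0.995  0.104 -0.005] toolz [ 0.104 -0.995 -0.008]
roll 0.031 shift now-axes [-0.0032  0.0094  0.0166] f [ 0.8 -0.9 -0.8] w 0.0851 q [-0.37  0.22  0.01  1.38  0.    1.1 ]
shift after roll [-0.0032  0.0099  0.0163]
```

View pics/w1.png

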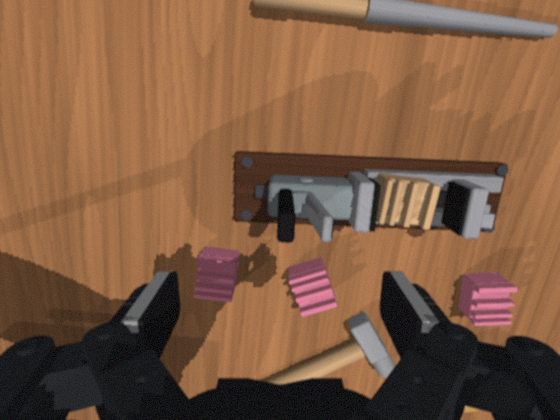

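Run:
```python
from h import *
i=cv2.imread("pics/w1.png")[145:245,230:360]
cv2.imwrite("pics/w1c.png",cv2.resize(i,None,fx=6,fy=6,interpolation=cv2.INTER_CUBIC))
```

```text
(no output)
```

View pics/w1c.png

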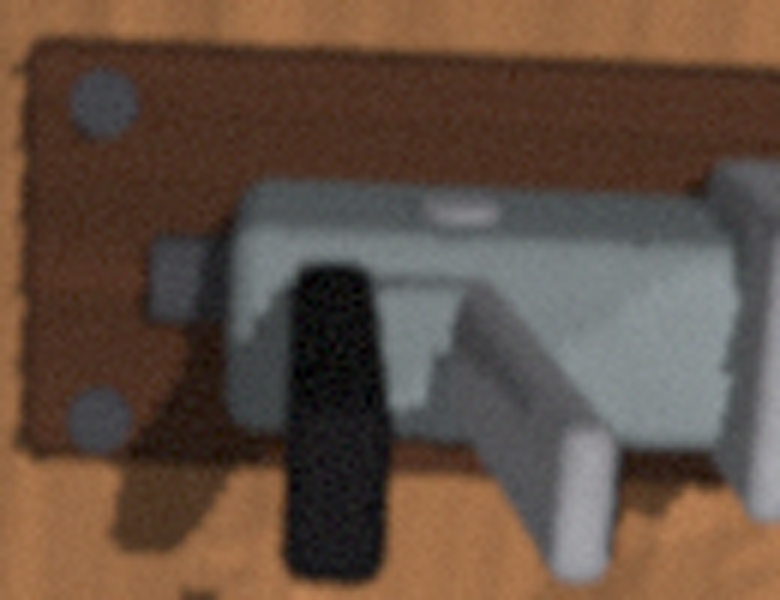

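Run:
```python
from h import *
np.set_printoptions(precision=4,suppress=True)
w=pickle.load(open("w1.pkl","rb"));f=lambda x,y:(230+x/6-.4,145+y/6-.4)
for n,a in dict(hr=(286,500),hf=(386,500),hlo=(335,415),hhi=(335,580),tr=(553,500),tf=(616,500),tlo=(585,425),thi=(585,582)).items():print(n,onz(w,f(*a),.142))
print(onz(w,f(100,103),.016),onz(w,f(98,418),.016))
```

```text
hr [ 0.4548 -0.1901  0.142 ]
hf [ 0.4675 -0.1888  0.142 ]
hlo [ 0.4598 -0.1782  0.142 ]
hhi [ 0.4622 -0.2004  0.142 ]
tr [ 0.4887 -0.1865  0.142 ]
tf [ 0.4967 -0.1857  0.142 ]
tlo [ 0.4913 -0.1761  0.142 ]
thi [ 0.4944 -0.1972  0.142 ]
[ 0.4166 -0.1626  0.016 ] [ 0.4208 -0.2225  0.016 ]
```

```bash
python3 -c "
from h import *
plan([.4665,-.1888,.103],.075)"
```

```text
t 1.92 p [ 0.4577 -0.1718  0.2468] toolx [-0.003  0.01  -1.   ] tooly [ 0.994  0.109 -0.002] toolz [ 0.109 -0.994 -0.011]
roll 0.034 shift now-axes [0.1436 0.0073 0.0194] f [2.5 1.6 0.6] w 0.0851 q [-0.36  0.22  0.02  1.38  0.01  1.1 ]
shift after roll [0.1436 0.0079 0.0192]
```

Align sideways first, then descend partway and remeasure.

>>> {"method": "arm_command", "body": {
  "motion": [
    {"x":0,"y":0.008,"z":0.019,"roll":0.034,"fingers":1},
    {"x":0,"y":0,"z":0,"roll":0,"fingers":1},
    {"x":0.03,"y":0,"z":0,"roll":0,"fingers":1},
    {"x":0.03,"y":0,"z":0,"roll":0,"fingers":1},
    {"x":0,"y":0,"z":0,"roll":0,"fingers":1},
    {"x":0,"y":0,"z":0,"roll":0,"fingers":1}
  ]
}}

```text
clock: 2.42
eef_pos: [0.47, -0.1861, 0.1853]
tool_rot: [0.481, 0.524, -0.477, 0.517]
ft_force: [1.3, -0.6, 0.3]
grip_width: 0.0855
```

```bash
python3 -c "
from h import *
plan([.4665,-.1888,.103],.075)"
```

```text
t 2.42 p [ 0.47   -0.1861  0.1853] toolx [-0.003  0.01  -1.   ] tooly [ 0.997  0.084 -0.002] toolz [ 0.084 -0.996 -0.011]
roll 0.009 shift now-axes [ 0.0823 -0.0035  0.0032] f [ 1.3 -0.6  0.3] w 0.0855 q [-0.38  0.28 -0.06  1.23  0.01  1.1 ]
shift after roll [ 0.0823 -0.0035  0.0033]
```

>>> {"method": "arm_command", "body": {
  "motion": [
    {"x":0,"y":-0.0035,"z":0.003,"roll":0.009,"fingers":1},
    {"x":0.028,"y":0,"z":0,"roll":0,"fingers":1},
    {"x":0.028,"y":0,"z":0,"roll":0,"fingers":1},
    {"x":0.018,"y":0,"z":0,"roll":0,"fingers":1},
    {"x":0.004,"y":0,"z":0,"roll":0,"fingers":1},
    {"x":0,"y":0,"z":0,"roll":0,"fingers":1}
  ]
}}

```text
clock: 2.92
eef_pos: [0.4705, -0.1936, 0.1153]
tool_rot: [0.486, 0.515, -0.479, 0.519]
ft_force: [1.5, 1.0, 0.1]
grip_width: 0.0853
```

Run:
```python
from h import *
from workcell import *
plan([.4665,-.1888,.103],.075)
c=camera("wrist");pickle.dump(c,open("w2.pkl","wb"));cv2.imwrite("pics/w2.png",c["frame"][:,:,::-1])
c=camera("side");i=c["frame"][90:220,190:370,::-1];cv2.imwrite("pics/s2.png",cv2.resize(i,None,fx=4,fy=4,interpolation=cv2.INTER_CUBIC))
```

```text
t 2.92 p [ 0.4705 -0.1936  0.1153] toolx [ 0.011  0.004 -1.   ] tooly [0.998 0.07  0.012] toolz [ 0.07  -0.998 -0.003]
roll -0.005 shift now-axes [ 0.0123 -0.0038 -0.005 ] f [1.5 1.  0.1] w 0.0853 q [-0.4   0.33 -0.19  1.04  0.01  1.11]
shift after roll [ 0.0123 -0.0038 -0.005 ]
```

View pics/w2.png

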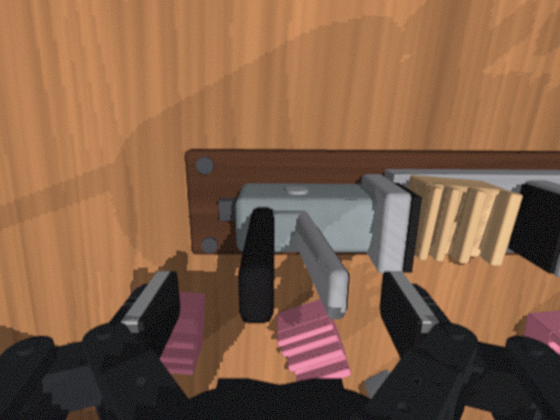

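View pics/s2.png

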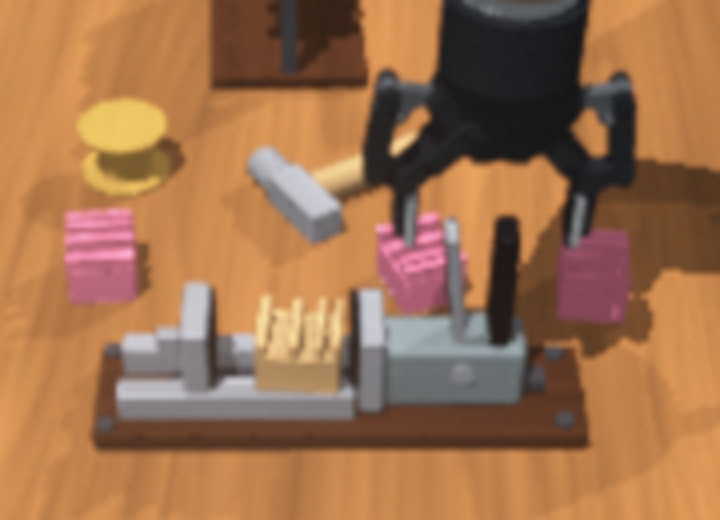

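>>> {"method": "arm_command", "body": {
  "motion": [
    {"x":0.012,"y":-0.004,"z":-0.005,"roll":0,"fingers":1},
    {"x":0,"y":0,"z":0,"roll":0,"fingers":1},
    {"x":0,"y":0,"z":0,"roll":0,"fingers":1}
  ]
}}

```text
clock: 3.27
eef_pos: [0.4707, -0.1909, 0.1098]
tool_rot: [0.488, 0.511, -0.477, 0.523]
ft_force: [1.4, -0.5, 0.4]
grip_width: 0.0854
```

```bash
python3 -c "
from h import *
plan([.4665,-.1888,.103],.075)"
```

```text
t 3.27 p [ 0.4707 -0.1909  0.1098] toolx [ 0.022 -0.001 -1.   ] tooly [0.997 0.069 0.022] toolz [ 0.069 -0.998  0.002]
roll -0.006 shift now-axes [ 0.0067 -0.0042 -0.0024] f [ 1.4 -0.5  0.4] w 0.0854 q [-0.39  0.33 -0.21  1.01  0.01  1.11]
shift after roll [ 0.0067 -0.0042 -0.0025]
```

>>> {"method": "arm_command", "body": {
  "motion": [
    {"x":0.007,"y":-0.006,"z":-0.003,"roll":0,"fingers":1},
    {"x":0,"y":-0.002,"z":0,"roll":0,"fingers":1}
  ]
}}

```text
clock: 3.43
eef_pos: [0.4644, -0.1893, 0.1048]
tool_rot: [0.488, 0.509, -0.477, 0.525]
ft_force: [-0.4, 0.5, -0.6]
grip_width: 0.0852
```

```bash
python3 -c "
from h import *
plan([.4665,-.1888,.103],.075)"
```

```text
t 3.43 p [ 0.4644 -0.1893  0.1048] toolx [ 0.027 -0.003 -1.   ] tooly [0.997 0.069 0.026] toolz [ 0.069 -0.998  0.004]
roll -0.006 shift now-axes [ 0.0019  0.0021 -0.0003] f [-0.4  0.5 -0.6] w 0.0852 q [-0.39  0.32 -0.24  0.99  0.01  1.11]
shift after roll [ 0.0019  0.0021 -0.0003]
```

>>> {"method": "arm_command", "body": {
  "motion": [
    {"x":0,"y":0.002,"z":0,"roll":0,"fingers":0.3},
    {"x":0,"y":0,"z":0,"roll":0,"fingers":0.3},
    {"x":0,"y":0,"z":0,"roll":0,"fingers":0.3},
    {"x":0,"y":0,"z":0,"roll":0,"fingers":0.3}
  ]
}}

```text
clock: 3.77
eef_pos: [0.4701, -0.1899, 0.108]
tool_rot: [0.49, 0.507, -0.475, 0.527]
ft_force: [3.5, 0.7, 2.5]
grip_width: 0.0387
```

```bash
python3 -c "
from h import *
plan([.4665,-.1888,.103],.075)"
```

```text
t 3.77 p [ 0.4701 -0.1899  0.108 ] toolx [ 0.036 -0.004 -0.999] tooly [0.997 0.07  0.036] toolz [ 0.069 -0.998  0.007]
roll -0.005 shift now-axes [ 0.0048 -0.0037 -0.0014] f [3.5 0.7 2.5] w 0.0387 q [-0.39  0.32 -0.23  0.99  0.01  1.11]
shift after roll [ 0.0048 -0.0037 -0.0014]
```

>>> {"method": "arm_command", "body": {
  "motion": [
    {"x":0.004,"y":-0.003,"z":0,"roll":0,"fingers":0.3},
    {"x":0,"y":0,"z":0,"roll":0,"fingers":0.3},
    {"x":0,"y":0,"z":0,"roll":0,"fingers":0.3}
  ]
}}

```text
clock: 4.02
eef_pos: [0.4669, -0.1908, 0.1071]
tool_rot: [0.489, 0.506, -0.475, 0.528]
ft_force: [1.7, -0.6, -1.8]
grip_width: 0.0257
```

Run:
```python
from h import *
from workcell import *
plan([.4665,-.1888,.103],.075)
c=camera("wrist");pickle.dump(c,open("w3.pkl","wb"));cv2.imwrite("pics/w3.png",c["frame"][:,:,::-1])
c=camera("side");i=c["frame"][90:220,190:370,::-1];cv2.imwrite("pics/s3.png",cv2.resize(i,None,fx=4,fy=4,interpolation=cv2.INTER_CUBIC))
plan([.4665,-.1888,.103],.075)
```

```text
t 4.02 p [ 0.4669 -0.1908  0.1071] toolx [ 0.036 -0.007 -0.999] tooly [0.997 0.069 0.036] toolz [ 0.069 -0.998  0.009]
roll -0.006 shift now-axes [ 0.0041 -0.0004 -0.002 ] f [ 1.7 -0.6 -1.8] w 0.0257 q [-0.39  0.31 -0.24  0.98  0.01  1.11]
shift after roll [ 0.0041 -0.0004 -0.002 ]
t 4.12 p [ 0.4669 -0.1908  0.1071] toolx [ 0.036 -0.007 -0.999] tooly [0.997 0.069 0.036] toolz [ 0.069 -0.998  0.009]
roll -0.006 shift now-axes [ 0.004  -0.0004 -0.002 ] f [ 0.3 -0.7  1.6] w 0.0255 q [-0.39  0.31 -0.24  0.98  0.01  1.11]
shift after roll [ 0.004  -0.0004 -0.002 ]
```

View pics/w3.png

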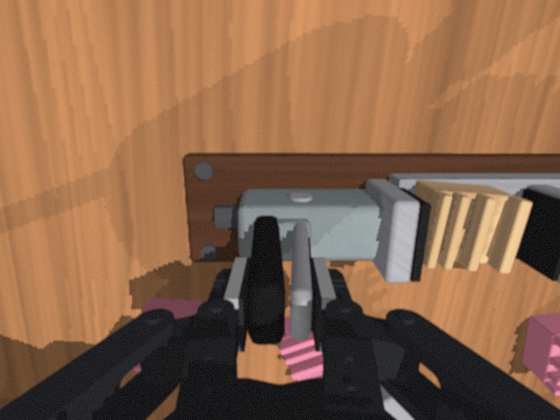

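View pics/s3.png

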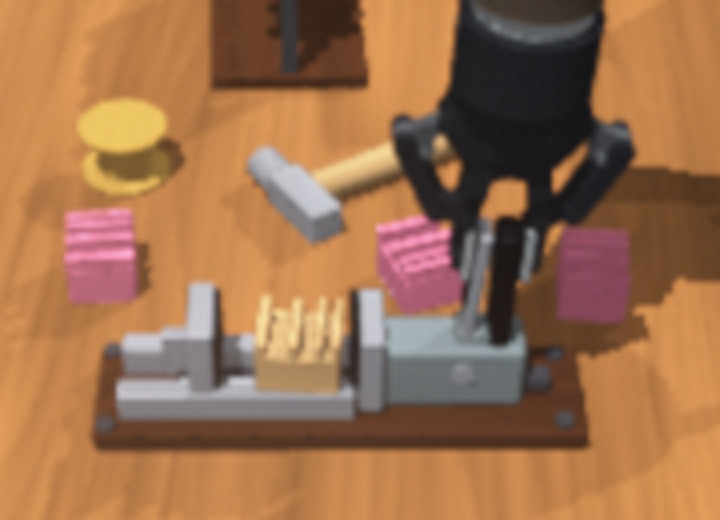

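First squeeze is home (opening 25.5 mm; in the side crop the trigger lies against the handle and the jaw has moved slightly). Next: release and squeeze again.

>>> {"method": "arm_command", "body": {
  "motion": [
    {"x":0.002,"y":0,"z":0,"roll":0,"fingers":0.85},
    {"x":0,"y":0,"z":0,"roll":0,"fingers":0.85},
    {"x":0,"y":0,"z":0,"roll":0,"fingers":0.85},
    {"x":0,"y":0,"z":0,"roll":0,"fingers":0.85},
    {"x":0,"y":0,"z":0,"roll":0,"fingers":0.85},
    {"x":0,"y":0,"z":0,"roll":0,"fingers":0.85}
  ]
}}

```text
clock: 4.62
eef_pos: [0.4654, -0.1907, 0.1033]
tool_rot: [0.488, 0.507, -0.476, 0.527]
ft_force: [0.3, -0.1, 0.3]
grip_width: 0.0725
```

```bash
python3 -c "
from h import *
plan([.4665,-.1888,.105],.075)"
```

```text
t 4.62 p [ 0.4654 -0.1907  0.1033] toolx [ 0.031 -0.006 -0.999] tooly [0.997 0.069 0.031] toolz [ 0.069 -0.998  0.008]
roll -0.006 shift now-axes [-0.0017  0.0013 -0.0018] f [ 0.3 -0.1  0.3] w 0.0725 q [-0.39  0.32 -0.24  0.98  0.01  1.11]
shift after roll [-0.0017  0.0013 -0.0018]
```

>>> {"method": "arm_command", "body": {
  "motion": [
    {"x":-0.001,"y":0.001,"z":-0.001,"roll":0,"fingers":0.3},
    {"x":0,"y":0,"z":0,"roll":0,"fingers":0.3},
    {"x":0,"y":0,"z":0,"roll":0,"fingers":0.3},
    {"x":0,"y":0,"z":0,"roll":0,"fingers":0.3},
    {"x":0,"y":0,"z":0,"roll":0,"fingers":0.3},
    {"x":0,"y":0,"z":0,"roll":0,"fingers":0.3},
    {"x":0,"y":0,"z":0,"roll":0,"fingers":0.3},
    {"x":0,"y":0,"z":0,"roll":0,"fingers":0.3}
  ]
}}

```text
clock: 5.28
eef_pos: [0.4669, -0.19, 0.1093]
tool_rot: [0.488, 0.506, -0.477, 0.528]
ft_force: [0.1, 0.1, 0.5]
grip_width: 0.0259
```

```bash
python3 -c "
from h import *
plan([.4665,-.1888,.105],.075)"
```

```text
t 5.28 p [ 0.4669 -0.19    0.1093] toolx [ 0.034 -0.009 -0.999] tooly [0.997 0.069 0.033] toolz [ 0.069 -0.998  0.012]
roll -0.006 shift now-axes [ 0.0043 -0.0005 -0.0013] f [0.1 0.1 0.5] w 0.0259 q [-0.39  0.31 -0.23  0.99  0.    1.11]
shift after roll [ 0.0043 -0.0005 -0.0013]
```

Clean squeeze with small forces. Now open, then a full third cycle in one call.

>>> {"method": "arm_command", "body": {
  "motion": [
    {"x":0.003,"y":0,"z":-0.001,"roll":0,"fingers":0.85},
    {"x":0,"y":0,"z":0,"roll":0,"fingers":0.85},
    {"x":0,"y":0,"z":0,"roll":0,"fingers":0.85},
    {"x":0,"y":0,"z":0,"roll":0,"fingers":0.85},
    {"x":0,"y":0,"z":0,"roll":0,"fingers":0.85},
    {"x":0,"y":0,"z":0,"roll":0,"fingers":0.85},
    {"x":0,"y":0,"z":0,"roll":0,"fingers":0.3},
    {"x":0,"y":0,"z":0,"roll":0,"fingers":0.3},
    {"x":0,"y":0,"z":0,"roll":0,"fingers":0.3},
    {"x":0,"y":0,"z":0,"roll":0,"fingers":0.3},
    {"x":0,"y":0,"z":0,"roll":0,"fingers":0.3},
    {"x":0,"y":0,"z":0,"roll":0,"fingers":0.3},
    {"x":0,"y":0,"z":0,"roll":0,"fingers":0.3},
    {"x":0,"y":0,"z":0,"roll":0,"fingers":0.3}
  ]
}}

```text
clock: 6.45
eef_pos: [0.4668, -0.189, 0.1102]
tool_rot: [0.488, 0.505, -0.477, 0.529]
ft_force: [0.2, 0.7, 1.9]
grip_width: 0.0257
```

Run:
```python
from h import *
from workcell import *
plan([.4665,-.1888,.105],.075)
c=camera("wrist");cv2.imwrite("pics/w4.png",c["frame"][:,:,::-1])
c=camera("side");i=c["frame"][90:220,190:370,::-1];cv2.imwrite("pics/s4.png",cv2.resize(i,None,fx=4,fy=4,interpolation=cv2.INTER_CUBIC))
```

```text
t 6.45 p [ 0.4668 -0.189   0.1102] toolx [ 0.035 -0.011 -0.999] tooly [0.997 0.069 0.034] toolz [ 0.069 -0.998  0.013]
roll -0.006 shift now-axes [ 0.0051 -0.0005 -0.0003] f [0.2 0.7 1.9] w 0.0257 q [-0.39  0.31 -0.24  0.99  0.    1.12]
shift after roll [ 0.0051 -0.0005 -0.0003]
```

View pics/w4.png

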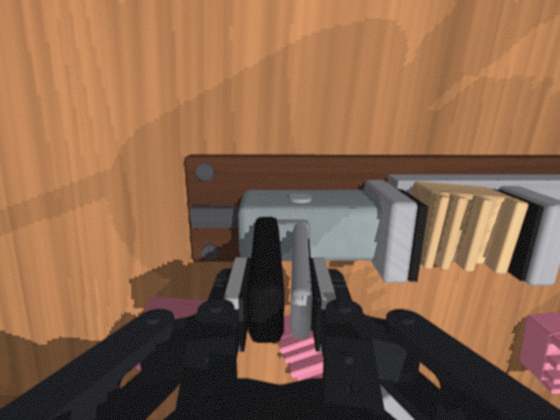

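View pics/s4.png

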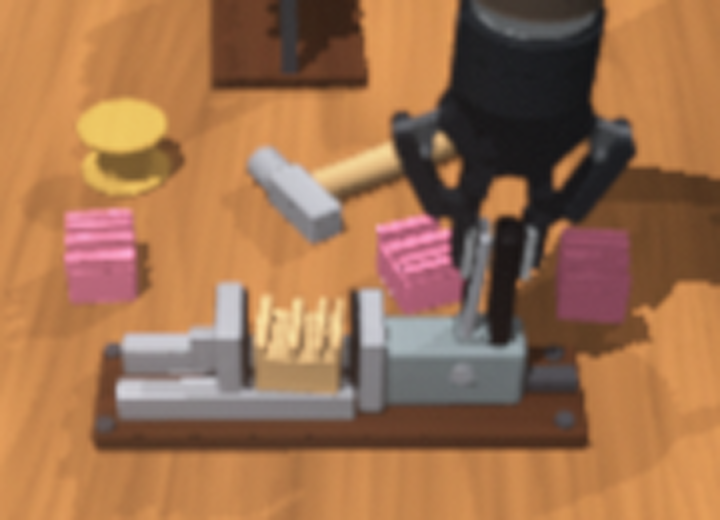

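The ratchet works: the jaw is almost at the block (side crop jaw ~x 230, block's left edge ~257). Two more cycles.

>>> {"method": "arm_command", "body": {
  "motion": [
    {"x":0.004,"y":0,"z":0,"roll":0,"fingers":0.85},
    {"x":0,"y":0,"z":0,"roll":0,"fingers":0.85},
    {"x":0,"y":0,"z":0,"roll":0,"fingers":0.85},
    {"x":0,"y":0,"z":0,"roll":0,"fingers":0.85},
    {"x":0,"y":0,"z":0,"roll":0,"fingers":0.85},
    {"x":0,"y":0,"z":0,"roll":0,"fingers":0.85},
    {"x":0,"y":0,"z":0,"roll":0,"fingers":0.3},
    {"x":0,"y":0,"z":0,"roll":0,"fingers":0.3},
    {"x":0,"y":0,"z":0,"roll":0,"fingers":0.3},
    {"x":0,"y":0,"z":0,"roll":0,"fingers":0.3},
    {"x":0,"y":0,"z":0,"roll":0,"fingers":0.3},
    {"x":0,"y":0,"z":0,"roll":0,"fingers":0.3},
    {"x":0,"y":0,"z":0,"roll":0,"fingers":0.3},
    {"x":0,"y":0,"z":0,"roll":0,"fingers":0.3}
  ]
}}

```text
clock: 7.72
eef_pos: [0.4668, -0.1894, 0.1096]
tool_rot: [0.487, 0.505, -0.477, 0.529]
ft_force: [-0.1, 0.5, 1.8]
grip_width: 0.0258
```

>>> {"method": "arm_command", "body": {
  "motion": [
    {"x":0.005,"y":0,"z":0,"roll":0,"fingers":0.85},
    {"x":0,"y":0,"z":0,"roll":0,"fingers":0.85},
    {"x":0,"y":0,"z":0,"roll":0,"fingers":0.85},
    {"x":0,"y":0,"z":0,"roll":0,"fingers":0.85},
    {"x":0,"y":0,"z":0,"roll":0,"fingers":0.85},
    {"x":0,"y":0,"z":0,"roll":0,"fingers":0.85},
    {"x":0,"y":0,"z":0,"roll":0,"fingers":0.3},
    {"x":0,"y":0,"z":0,"roll":0,"fingers":0.3},
    {"x":0,"y":0,"z":0,"roll":0,"fingers":0.3},
    {"x":0,"y":0,"z":0,"roll":0,"fingers":0.3},
    {"x":0,"y":0,"z":0,"roll":0,"fingers":0.3},
    {"x":0,"y":0,"z":0,"roll":0,"fingers":0.3},
    {"x":0,"y":0,"z":0,"roll":0,"fingers":0.3},
    {"x":0,"y":0,"z":0,"roll":0,"fingers":0.3}
  ]
}}

```text
clock: 8.88
eef_pos: [0.4672, -0.1899, 0.108]
tool_rot: [0.487, 0.504, -0.477, 0.53]
ft_force: [-0.3, 0.8, 0.9]
grip_width: 0.0264
```

Run:
```python
from h import *
from workcell import *
plan([.4665,-.1888,.105],.075)
c=camera("wrist");cv2.imwrite("pics/w5.png",c["frame"][:,:,::-1])
c=camera("side");i=c["frame"][90:220,190:370,::-1];cv2.imwrite("pics/s5.png",cv2.resize(i,None,fx=4,fy=4,interpolation=cv2.INTER_CUBIC))
```

```text
t 8.88 p [ 0.4672 -0.1899  0.108 ] toolx [ 0.037 -0.015 -0.999] tooly [0.997 0.069 0.036] toolz [ 0.069 -0.997  0.018]
roll -0.006 shift now-axes [ 0.003  -0.0007 -0.0011] f [-0.3  0.8  0.9] w 0.0264 q [-0.39  0.31 -0.24  0.98 -0.    1.12]
shift after roll [ 0.003  -0.0007 -0.0012]
```

View pics/w5.png

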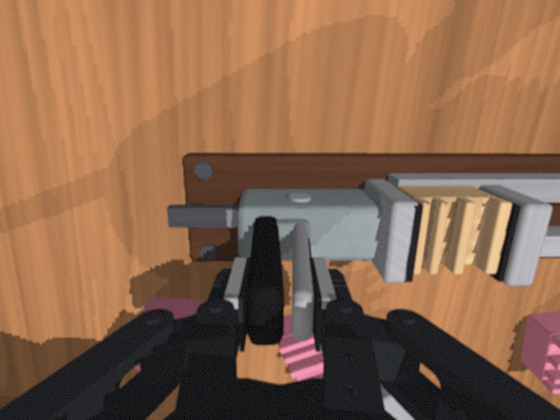

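View pics/s5.png

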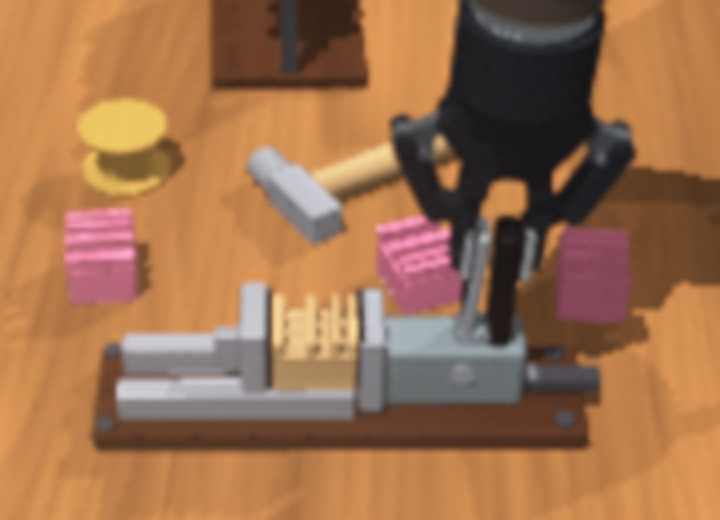

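Block now sits against both pads and opening ended slightly wider (26.4 mm). More squeezes until the trigger stops short.

>>> {"method": "arm_command", "body": {
  "motion": [
    {"x":0.003,"y":0,"z":0,"roll":0,"fingers":0.85},
    {"x":0,"y":0,"z":0,"roll":0,"fingers":0.85},
    {"x":0,"y":0,"z":0,"roll":0,"fingers":0.85},
    {"x":0,"y":0,"z":0,"roll":0,"fingers":0.85},
    {"x":0,"y":0,"z":0,"roll":0,"fingers":0.85},
    {"x":0,"y":0,"z":0,"roll":0,"fingers":0.85},
    {"x":0,"y":0,"z":0,"roll":0,"fingers":0.3},
    {"x":0,"y":0,"z":0,"roll":0,"fingers":0.3},
    {"x":0,"y":0,"z":0,"roll":0,"fingers":0.3},
    {"x":0,"y":0,"z":0,"roll":0,"fingers":0.3},
    {"x":0,"y":0,"z":0,"roll":0,"fingers":0.3},
    {"x":0,"y":0,"z":0,"roll":0,"fingers":0.3},
    {"x":0,"y":0,"z":0,"roll":0,"fingers":0.3},
    {"x":0,"y":0,"z":0,"roll":0,"fingers":0.3}
  ]
}}

```text
clock: 10.15
eef_pos: [0.4667, -0.1905, 0.1067]
tool_rot: [0.486, 0.503, -0.478, 0.53]
ft_force: [0.6, 0.0, 1.5]
grip_width: 0.0259
```

```bash
python3 -c "
from h import *
plan([.4665,-.1888,.105],.075)"
```

```text
t 10.15 p [ 0.4667 -0.1905  0.1067] toolx [ 0.036 -0.018 -0.999] tooly [0.997 0.069 0.034] toolz [ 0.069 -0.997  0.02 ]
roll -0.006 shift now-axes [ 0.0017 -0.0001 -0.0018] f [0.6 0.  1.5] w 0.0259 q [-0.39  0.31 -0.24  0.98 -0.    1.12]
shift after roll [ 0.0017 -0.0001 -0.0018]
```

>>> {"method": "arm_command", "body": {
  "motion": [
    {"x":0.002,"y":0,"z":-0.001,"roll":0,"fingers":0.85},
    {"x":0,"y":0,"z":0,"roll":0,"fingers":0.85},
    {"x":0,"y":0,"z":0,"roll":0,"fingers":0.85},
    {"x":0,"y":0,"z":0,"roll":0,"fingers":0.85},
    {"x":0,"y":0,"z":0,"roll":0,"fingers":0.85},
    {"x":0,"y":0,"z":0,"roll":0,"fingers":0.85},
    {"x":0,"y":0,"z":0,"roll":0,"fingers":0.28},
    {"x":0,"y":0,"z":0,"roll":0,"fingers":0.28},
    {"x":0,"y":0,"z":0,"roll":0,"fingers":0.28},
    {"x":0,"y":0,"z":0,"roll":0,"fingers":0.28},
    {"x":0,"y":0,"z":0,"roll":0,"fingers":0.28},
    {"x":0,"y":0,"z":0,"roll":0,"fingers":0.28},
    {"x":0,"y":0,"z":0,"roll":0,"fingers":0.28},
    {"x":0,"y":0,"z":0,"roll":0,"fingers":0.28}
  ]
}}

```text
clock: 11.32
eef_pos: [0.4666, -0.1897, 0.1061]
tool_rot: [0.486, 0.503, -0.479, 0.531]
ft_force: [-0.1, 0.0, 1.1]
grip_width: 0.0246
```

Run:
```python
from h import *
from workcell import *
plan([.4665,-.1888,.105],.075)
c=camera("wrist");cv2.imwrite("pics/w6.png",c["frame"][:,:,::-1])
c=camera("side");i=c["frame"][90:220,190:370,::-1];cv2.imwrite("pics/s6.png",cv2.resize(i,None,fx=4,fy=4,interpolation=cv2.INTER_CUBIC))
```

```text
t 11.32 p [ 0.4666 -0.1897  0.1061] toolx [ 0.036 -0.019 -0.999] tooly [0.997 0.069 0.035] toolz [ 0.068 -0.997  0.021]
roll -0.007 shift now-axes [ 0.0011 -0.0001 -0.0009] f [-0.1  0.   1.1] w 0.0246 q [-0.38  0.31 -0.25  0.97 -0.    1.12]
shift after roll [ 0.0011 -0.0001 -0.0009]
```

View pics/w6.png

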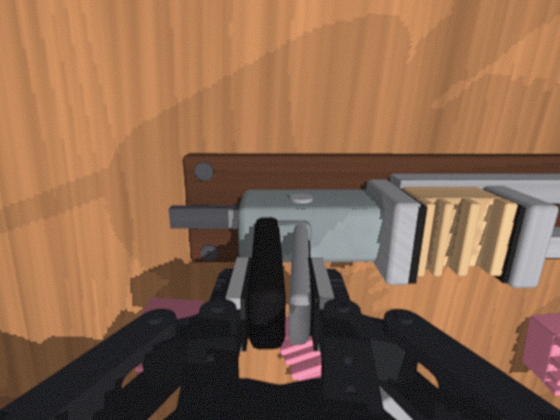

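View pics/s6.png

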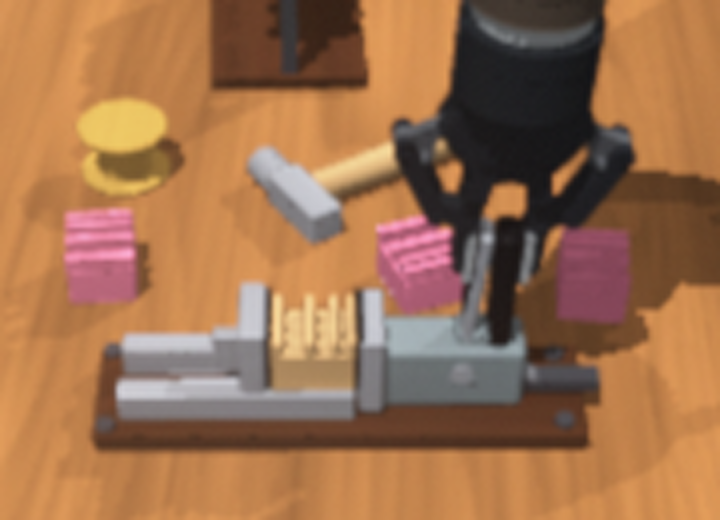

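The jaw hasn't moved since the 5th squeeze (side crop jaw ~x 253 both times), yet the trigger still reads near home. I'll release and check the trigger's return and the gap.

>>> {"method": "arm_command", "body": {
  "motion": [
    {"x":0,"y":0,"z":0,"roll":0,"fingers":1},
    {"x":0,"y":0,"z":0,"roll":0,"fingers":1},
    {"x":0,"y":0,"z":0,"roll":0,"fingers":1},
    {"x":0,"y":0,"z":0,"roll":0,"fingers":1},
    {"x":0,"y":0,"z":0,"roll":0,"fingers":1},
    {"x":0,"y":0,"z":0,"roll":0,"fingers":1},
    {"x":0,"y":0,"z":0,"roll":0,"fingers":1},
    {"x":0,"y":0,"z":0,"roll":0,"fingers":1}
  ]
}}

```text
clock: 12.08
eef_pos: [0.4638, -0.1892, 0.1041]
tool_rot: [0.485, 0.505, -0.48, 0.529]
ft_force: [0.1, 1.1, 0.1]
grip_width: 0.0853
```

Run:
```python
from h import *
from workcell import *
plan([.4665,-.1888,.105],.075)
c=camera("wrist");cv2.imwrite("pics/w7.png",c["frame"][:,:,::-1]);pickle.dump(c,open("w7.pkl","wb"))
c=camera("side");i=c["frame"][140:210,210:350,::-1];cv2.imwrite("pics/s7.png",cv2.resize(i,None,fx=5,fy=5,interpolation=cv2.INTER_CUBIC))
```

```text
t 12.08 p [ 0.4638 -0.1892  0.1041] toolx [ 0.029 -0.018 -0.999] tooly [0.997 0.069 0.027] toolz [ 0.069 -0.997  0.02 ]
roll -0.006 shift now-axes [-0.0008  0.0028 -0.0002] f [0.1 1.1 0.1] w 0.0853 q [-0.38  0.31 -0.25  0.98 -0.01  1.12]
shift after roll [-0.0008  0.0028 -0.0002]
```

View pics/w7.png

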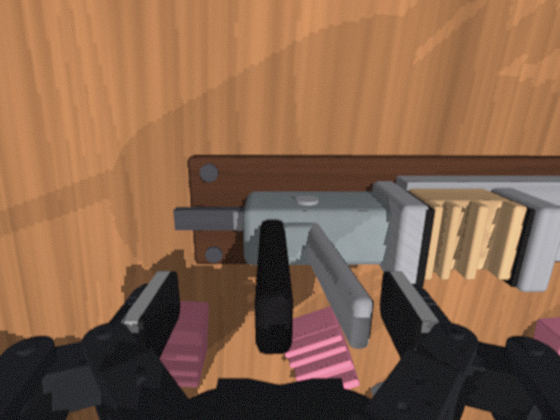

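View pics/s7.png

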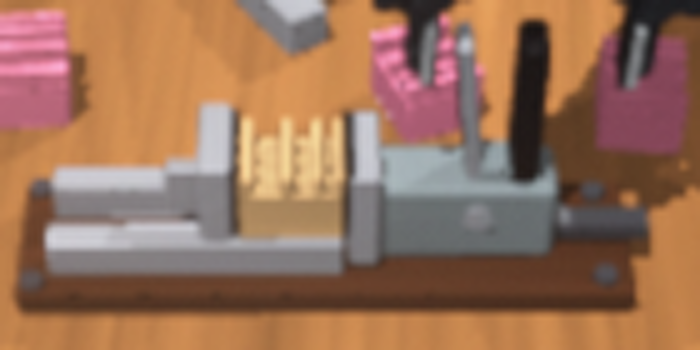

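Trigger has fully returned and the pads look in contact on both sides. Another full squeeze from wide open, with a before/after comparison of the jaw in the side view, will test for a firm grip.

Run:
```python
from workcell import *
import pickle
pickle.dump(camera("side")["frame"],open("sA.pkl","wb"))
```

>>> {"method": "arm_command", "body": {
  "motion": [
    {"x":0,"y":0.003,"z":0,"roll":0,"fingers":0.28},
    {"x":0,"y":0,"z":0,"roll":0,"fingers":0.28},
    {"x":0,"y":0,"z":0,"roll":0,"fingers":0.28},
    {"x":0,"y":0,"z":0,"roll":0,"fingers":0.28},
    {"x":0,"y":0,"z":0,"roll":0,"fingers":0.28},
    {"x":0,"y":0,"z":0,"roll":0,"fingers":0.28},
    {"x":0,"y":0,"z":0,"roll":0,"fingers":0.28},
    {"x":0,"y":0,"z":0,"roll":0,"fingers":0.28},
    {"x":0,"y":0,"z":0,"roll":0,"fingers":0.28}
  ]
}}

```text
clock: 12.98
eef_pos: [0.4666, -0.1898, 0.1069]
tool_rot: [0.484, 0.504, -0.481, 0.529]
ft_force: [-0.1, -0.1, 1.3]
grip_width: 0.0246
```

Run:
```python
from workcell import *
from h import *
plan([.4665,-.1888,.105],.075)
c=camera("side")["frame"];pickle.dump(c,open("sB.pkl","wb"))
c2=camera("wrist");cv2.imwrite("pics/w8.png",c2["frame"][:,:,::-1])
```

```text
t 12.98 p [ 0.4666 -0.1898  0.1069] toolx [ 0.029 -0.02  -0.999] tooly [0.997 0.068 0.027] toolz [ 0.067 -0.997  0.022]
roll -0.008 shift now-axes [ 0.0019 -0.0001 -0.0011] f [-0.1 -0.1  1.3] w 0.0246 q [-0.38  0.31 -0.24  0.98 -0.01  1.12]
shift after roll [ 0.0019 -0.     -0.0011]
```

>>> {"method": "arm_command", "body": {
  "motion": [
    {"x":0,"y":0,"z":0,"roll":0,"fingers":1},
    {"x":0,"y":0,"z":0,"roll":0,"fingers":1},
    {"x":0,"y":0,"z":0,"roll":0,"fingers":1},
    {"x":0,"y":0,"z":0,"roll":0,"fingers":1},
    {"x":0,"y":0,"z":0,"roll":0,"fingers":1},
    {"x":0,"y":0,"z":0,"roll":0,"fingers":1},
    {"x":0,"y":0,"z":0,"roll":0,"fingers":1},
    {"x":0,"y":0,"z":0,"roll":0,"fingers":1}
  ]
}}

```text
clock: 13.75
eef_pos: [0.4649, -0.1894, 0.1055]
tool_rot: [0.483, 0.506, -0.482, 0.528]
ft_force: [-1.1, 0.5, -0.6]
grip_width: 0.0854
```

Run:
```python
from workcell import *
from h import *
plan([.4665,-.1888,.105],.075)
A=pickle.load(open("sA.pkl","rb"));B=pickle.load(open("sB.pkl","rb"));c=camera("side");C=c["frame"];v=pickle.load(open("v0.pkl","rb"))["side"]["frame"]
g=lambda x:cv2.cvtColor(x,cv2.COLOR_RGB2GRAY).astype(np.float32)
def sh(a,b,x0,x1,y0,y1):
    return np.round(cv2.phaseCorrelate(g(a)[y0:y1,x0:x1],g(b)[y0:y1,x0:x1],cv2.createHanningWindow((x1-x0,y1-y0),cv2.CV_32F))[0],2)
for n,X in(("B",B),("C",C)): print(n,"jaw",sh(A,X,243,263,158,188),"block",sh(A,X,258,280,162,188),"base",sh(A,X,210,250,183,205))
cv2.imwrite("pics/cmp.png",cv2.resize(np.vstack([x[145:205,210:350,::-1] for x in(A,B)]),None,fx=5,fy=5,interpolation=cv2.INTER_CUBIC))
```

```text
t 13.75 p [ 0.4649 -0.1894  0.1055] toolx [ 0.024 -0.02  -1.   ] tooly [0.997 0.069 0.023] toolz [ 0.068 -0.997  0.022]
roll -0.007 shift now-axes [ 0.0005  0.0016 -0.0005] f [-1.1  0.5 -0.6] w 0.0854 q [-0.38  0.32 -0.24  0.99 -0.01  1.12]
shift after roll [ 0.0005  0.0016 -0.0005]
B jaw [-0.02  0.27] block [-0.06  0.57] base [-0.06  0.13]
C jaw [ 0.05 -0.07] block [-0.05  0.48] base [-0.04  0.07]
```

View pics/cmp.png

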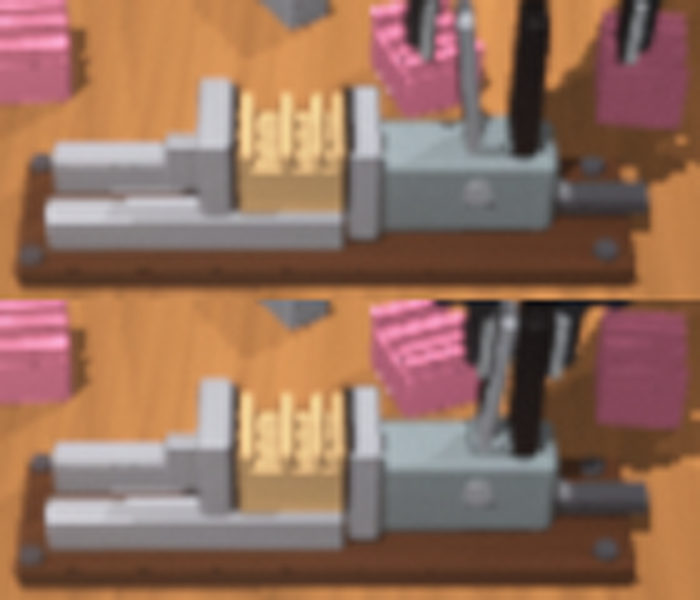

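View pics/w8.png

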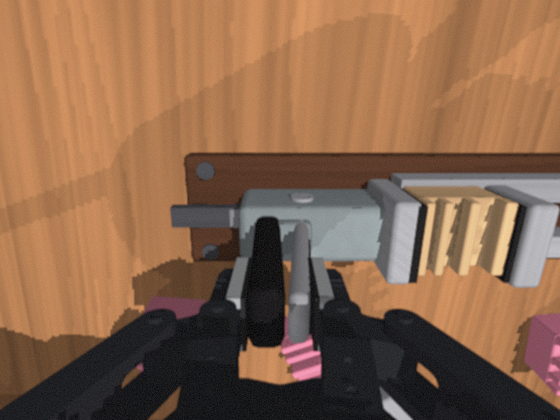

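The jaw moves under 0.1 px on a full squeeze: it is stalled against the gripped block. Next: retreat straight up.

>>> {"method": "arm_command", "body": {
  "motion": [
    {"x":-0.015,"y":0.001,"z":0,"roll":0,"fingers":1},
    {"x":-0.025,"y":0,"z":0,"roll":0,"fingers":1},
    {"x":-0.03,"y":0,"z":0,"roll":0,"fingers":1},
    {"x":-0.03,"y":0,"z":0,"roll":0,"fingers":1},
    {"x":-0.02,"y":0,"z":0,"roll":0,"fingers":1},
    {"x":0,"y":0,"z":0,"roll":0,"fingers":1},
    {"x":0,"y":0,"z":0,"roll":0,"fingers":1}
  ]
}}

```text
clock: 14.38
eef_pos: [0.4609, -0.1862, 0.2287]
tool_rot: [0.482, 0.508, -0.483, 0.526]
ft_force: [0.1, 0.9, -0.3]
grip_width: 0.0857
```

Run:
```python
from h import *
from workcell import *
plan([.4665,-.1888,.105],.075)
c=camera("wrist");cv2.imwrite("pics/w9.png",c["frame"][:,:,::-1]);pickle.dump(c,open("w9.pkl","wb"))
c=camera("side");i=c["frame"][140:210,210:350,::-1];cv2.imwrite("pics/s9.png",cv2.resize(i,None,fx=5,fy=5,interpolation=cv2.INTER_CUBIC))
```

```text
t 14.38 p [ 0.4609 -0.1862  0.2287] toolx [ 0.018 -0.018 -1.   ] tooly [0.997 0.069 0.017] toolz [ 0.068 -0.997  0.019]
roll -0.007 shift now-axes [0.1238 0.0034 0.0007] f [ 0.1  0.9 -0.3] w 0.0857 q [-0.38  0.22 -0.03  1.3  -0.01  1.12]
shift after roll [0.1238 0.0034 0.0007]
```

View pics/w9.png

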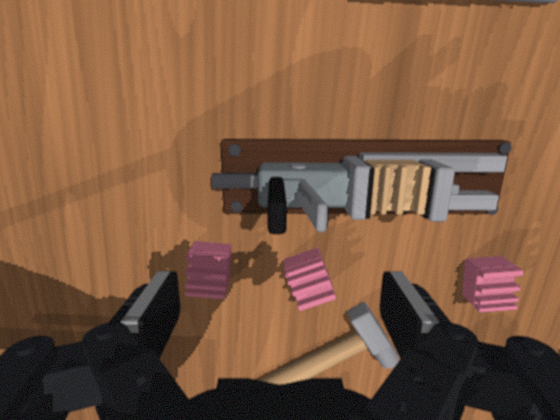

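View pics/s9.png

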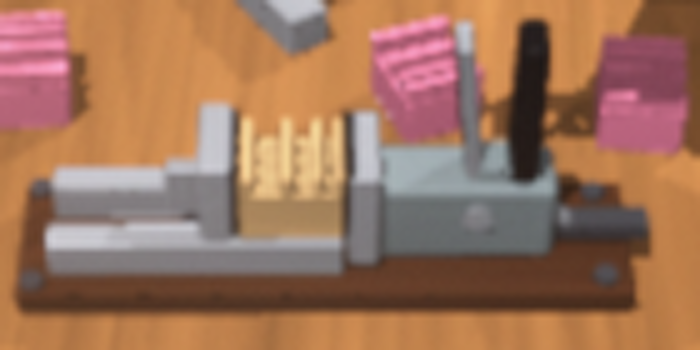

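The arm is clear, the trigger is let go (tip at wrist ~(322,225)), and the block is square between the pads (wrist ~(400,187)). Handing in.

```bash
python3 -c "
from workcell import *
print(job_done())"
```

```text
the job is handed in; nothing more can be done
None
```

I squeezed the loaded clamp's trigger eight times, with a full release between squeezes, then opened the fingers, lifted clear and handed the job in at about 14.4 s of the 51 s allowed. No verdict was reported.

**Grip:** The jaw came in over the first five squeezes and then stopped. A full eighth squeeze moved it by less than 0.1 px in the side view, so I take the block to be firmly gripped. I could not measure the 4 N force directly.

**Final pictures:** The block looks upright and square between both pads, the trigger is back at rest, and the gripper is about 0.12 m above where it squeezed, touching nothing. The wrist force readings I took stayed within a few newtons.

**What disagreed:**
- You said the trigger would stop short of home once the block was gripped. In the last three squeezes the fingers still closed to their commanded 25–26 mm. I judged the grip by the stalled jaw instead.
- The block's vertical shift in that same before/after comparison read about 0.5 px, which I put down to shadow and noise. Its shift along the jaw direction was under 0.1 px.
- My first move call was refused because every row must give all five values. Nothing moved.

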